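# Park the locking plunger of the tube-rack dock

## Robot

A 6-joint arm with a two-finger parallel gripper is mounted at the origin on a cart in front of the work surface, level with it; the furniture and walls round the work are solid. World frame = base frame: x ahead of the robot, y to its left, z up, the work surface at z = 0. Lengths are in mm, angles in degrees, forces in N, time in s.
With the tool pointing down it reaches from about 300 to 850 mm from the base axis. Payload 4.2 kg.
Tool frame: the origin (TCP) lies at the very end of the fingers, on their centre line; the grasp point (between the pads) lies 19 mm behind it (env.grip_depth is the distance from the TCP to the grasp point, in mm); z points along the fingers, y is the line along which they close (so a half turn about z gives the same grasp; the last joint's range is limited). The gripper opens to 91 mm and grips with 3 to 60 N. Pads are 32 mm wide; open, the fingers measure 118 mm over their backs; the gripper's body (76 mm by 178 mm) begins 60 mm behind the grasp point.
Start: joints at [-75.057, 18.312, 89.639, -0, 72.044, -1.146], TCP at [159.349, -552.495, 213.976] pointing down, gripper open.
Joint ranges: [-177.97, 177.97], [-48.28, 115.42], [12.27, 149.76], [-77.06, 257.06], [2.81, 150.46], [-146.56, 146.56]. Speed limits (degrees/s): [147.25, 147.25, 180, 180, 180, 180].

## Interface

Orientations are given as [roll, pitch, yaw] about the fixed x, y, z axes, in that order (R = Rz(yaw) Ry(pitch) Rx(roll)).
In Python, from workcell import env, cams gives the robot as it stands.
- The arm moves only by the tool apply_moves, never from a script. Its argument "deltas" is a list of rows, each a list of 5 numbers: the shift along the tool's x, y, z in m, then the turn about the tool's z in rad, then the opening, from -1 (shut) to 1 (fully open), so that 0 is half open. In form: [[tx, ty, tz, roll, gripper], ...]. A call has 1 to 5 rows; each row is the pose to reach, as a shift and turn from the pose commanded when the call began, along the tool's axes at that moment; what a row does not reach only later rows make up. A row lasts 1/10 s, in which the tool goes at most 50 mm and 8.59 degrees, less where a joint would pass 70% of its speed; a pose out of reach is approached as far as the arm can. A call with a gripper value outside its range is refused whole. The fingers move at their own pace and stop on an object; "grip_force" is the grip in N (left out, the last holds). Time passes only in rows, so rows that repeat a pose let the fingers close. It gives the time, the measured TCP pose, the force, the opening and the grip force at its end, in the units of the state.
- env.state(): the state, without advancing time (a new reading comes with each control period).
- cams.grab_frame(name): name is "scene" or "top" or "wrist"; returns the picture (384x512x3 uint8, blue, green, red); there is no depth.
- cams.get_calibration(name): a dict with "mtx" (3x3 intrinsics, pixels), "eye" and "attitude" of the camera in the world; the wrist camera has in their place "tool_from_camera" (4x4, takes a point from camera to tool coordinates, whose origin is the TCP and whose axes are the flange's). Camera axes: x right, y down, z forward; pixel columns grow to the right and rows downward; lengths in mm; the calibration is good to about 2 mm. A picture is of the moment at which its call begins: read the wrist's pose just before it. get_calibration takes no time and is no camera call.
- env.job_done(): hands the job in; it is judged then, once.
The state is a dict: "time_s": time; "qpos": joint angles; "qvel": joint speeds; "effort": joint torques, N m; "ee_pos": TCP position; "ee_rot": TCP orientation; "force": force on the tool from outside, world axes, zero at the start; "torque": the same for the moment, N m; "gripper_width": finger opening in mm; "gripper_force": force on a finger pad.
Only numpy, scipy, OpenCV 4.12 (cv2) and the standard library are available. Lean on these libraries where they do the work, as an engineer would, in place of code of your own. Each camera call takes 0.05 s, during which the arm holds its last target. There are 200 camera calls.

## Task

Two identical docks on the bench each lock their tray with an upright spring plunger. On the dock that carries the blue tube rack, pull the plunger's black bar knob straight up, turn it clockwise (seen from above) to its rest notch and let it down into the notch, so that it stays up and holds the bolt retracted. Leave the other dock, with the pipette-tip box, locked, and leave the rack and the tip box in their trays.

Things in the scene. Friction and masses are not known exactly. Their poses are not given: they have to be found in the camera images.
- rack_grip (a point): Grip point of the knob to operate (tube-rack dock): centre of a black bar knob 50 mm long, 14 thick, 30 high. Axes turn with the knob: x along the 50 mm bar, y across the 14 mm, z up. Locked, the point is 80 mm, the knob's underside 65 mm and its top 95 mm above the bench.
- dock_rack: Fixed steel dock that carries the tube rack. Origin on the bench surface, on the vertical axis of plunger and knob; x points to the tray behind the knob, which begins at x = 70 mm (floor 14 mm above the bench). Under the knob a notched steel cam ring, 42 mm across, top 46 mm above the bench. The other dock is alike.
- rack_lift (a joint): Pull of the rack dock's plunger, m: 0 locked, 0.020 upper stop. Spring pulls down 5.5 N at 0, 11 N at the stop. A cross pin under the knob lies in a deep slot: the knob cannot turn (0.1 rad play) until lifted over 0.0115; 0.015 to 0.018 is a good pull. Let down in the rest notch it stays at 0.0075 (notch 4 mm deep).
- rack_turn (a joint): Turn of the rack dock's knob, rad, growing clockwise seen from above: 0 pin over the deep slot (locked), 1.22 (70 degrees) over the middle of the rest notch, which takes the pin from about 1.05 to 1.40; stop at 1.45. Turns easily when lifted; the notch then holds it by itself.
- tips_lift (a joint): How far the plunger of the other dock (tip box) is pulled up, m: 0 locked. It is to stay locked.
- tube_rack: Blue pierced tube rack, 88 x 186 x 90 mm, with some capped tubes in it, standing loose in the tray of the dock to be unlocked; origin at the centre of its underside, about 127 mm behind the knob; y along its 186 mm.
- tip_box: Blue pipette-tip box with a clear lid, 88 x 122 x 75 mm, standing loose in the tray of the other dock; origin at the centre of its underside.

How it is judged:
By the outcome, as a careful person would: the job done as asked, in the order asked, and still so for the second after the job is handed in, with the robot touching nothing.
It also fails if it takes over 32 s, if anything falls off the work surface, if the arm or the gripper's body presses on something with over 40 N, if the wrist force passes 120 N, or if a joint passes its speed limit or range.

## Working session

There is one attempt and no reset: what is moved stays moved. The work goes in short steps, Python scripts to look and compute and a tool call to move; the robot and the scene stay as the last step left them, time stands still between calls to the robot, and variables do not carry over. Pictures are saved under pics/ and viewed, at most 10 in all, crops included, and the job is handed in when it is done.

Besides the shell and the picture viewer there is one more tool, called as a command line: name --pt "numbers of a row" for each row, then --argument value for the rest. apply_moves: Moves the arm, as the interface text tells. Its arguments: {"type":"object","properties":{"deltas":{"type":"array"},"grip_force":{"type":"number"}},"required":["deltas"]}

```bash
mkdir -p pics; python3 - <<'E'
from workcell import env, cams
import cv2
s=env.state();print({k:s[k] for k in('time_s','ee_pos','ee_rot','gripper_width','force')})
for n in("scene","top"):
    cv2.imwrite(f"pics/{n}0.png",cams.grab_frame(n));print(n,cams.get_calibration(n))
print(cams.get_calibration("wrist"))
E
```

```text
{'time_s': 0.0, 'ee_pos': array([ 159.23112712, -552.00449146,  213.09870159]), 'ee_rot': array([-1.79898219e+02, -3.69742083e-03,  1.60884855e+01]), 'gripper_width': 91.0046922606023, 'force': array([ 0.35111303, -0.41836648, -0.71282903])}
scene {'mtx': array([[353.8057048 ,   0.        , 250.52261134],
       [  0.        , 353.8057048 , 190.72064476],
       [  0.        ,   0.        ,   1.        ]]), 'eye': array([107.62689385, 597.06492196, 824.7093231 ]), 'attitude': array([-136.15310251,   -1.00626587, -145.96804389])}
top {'mtx': array([[478.13027119,   0.        , 263.88879661],
       [  0.        , 478.13027119, 191.93556638],
       [  0.        ,   0.        ,   1.        ]]), 'eye': array([ 367.77603068,    3.00415076, 1482.53636115]), 'attitude': array([-175.27743136,   -0.35521017,  -88.79450155])}
{'mtx': array([[306.23206512,   0.        , 254.01408265],
       [  0.        , 306.23206512, 197.64295633],
       [  0.        ,   0.        ,   1.        ]]), 'tool_from_camera': array([[ 6.74753242e-04, -9.64516687e-01, -2.64021031e-01,
         7.46264649e+01],
       [ 9.99999694e-01,  5.46314765e-04,  5.59892249e-04,
         8.20486778e-01],
       [-3.95786830e-04, -2.64021328e-01,  9.64516761e-01,
        -1.70871604e+02],
       [ 0.00000000e+00,  0.00000000e+00,  0.00000000e+00,
         1.00000000e+00]])}
```

View pics/top0.png

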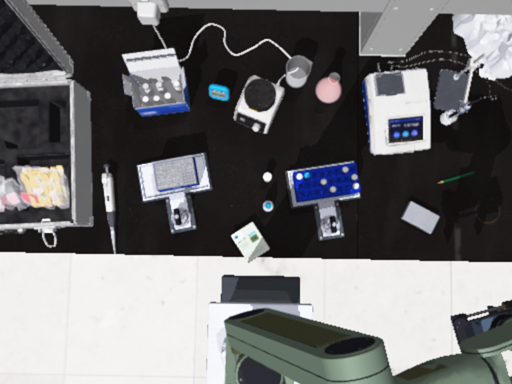

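View pics/scene0.png

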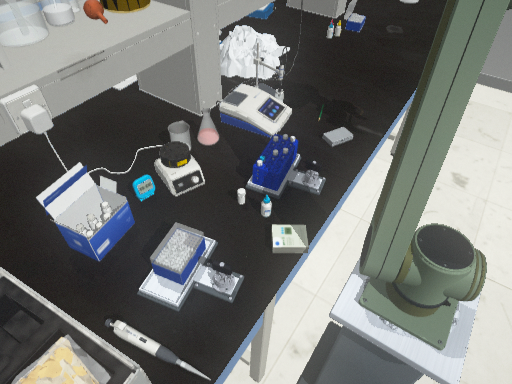

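The top view shows the tube-rack dock with the rack at about (324,185) and its knob near (330,222). The tip-box dock's knob is near (181,215). Next I'll enlarge the knob and measure it.

```bash
cat > h.py <<'E'
from workcell import env, cams
import cv2, numpy as np
from scipy.spatial.transform import Rotation as R
def cam(n, st=None):
    c=cams.get_calibration(n)
    if n=="wrist":
        T=c["tool_from_camera"]; Rt=R.from_euler("xyz",st["ee_rot"],degrees=True).as_matrix()
        return c["mtx"],Rt@T[:3,:3],Rt@T[:3,3]+st["ee_pos"]
    return c["mtx"],R.from_euler("xyz",c["attitude"],degrees=True).as_matrix(),c["eye"]
def ray(C,uv,z):
    d=C[1]@np.linalg.solve(C[0],[uv[0],uv[1],1.]); return C[2]+d*(z-C[2][2])/d[2]
def proj(C,p):
    q=C[0]@(C[1].T@(np.asarray(p,float)-C[2])); return q[:2]/q[2]
E
python3 - <<'E'
from h import *
C=cam("top")
for n,uv,z in(("knob",(330,222),95),("rackc",(324,185),100),("tipknob",(181,215),95)):print(n,ray(C,uv,z))
a=cv2.resize(cv2.imread("pics/top0.png")[150:250,275:375],None,fx=6,fy=6,interpolation=cv2.INTER_CUBIC)
cv2.imwrite("pics/c1.png",a)
E
```

```text
knob [ 399.24546063 -196.66539193   95.        ]
rackc [ 506.14022279 -177.45539833  100.        ]
tipknob [410.3480554 235.5053428  95.       ]
```

View pics/c1.png

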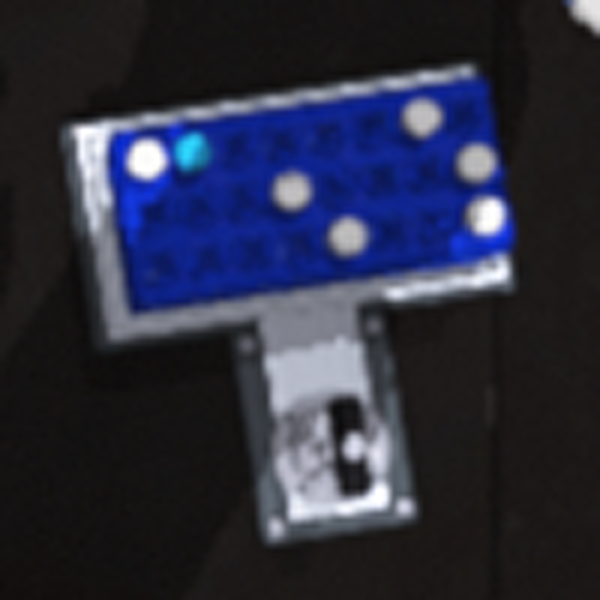

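The crop shows the knob bar running from (345,398) to (355,497), along the dock axis, with its centre at about (350,447). That is full-image pixel (333.3,224.5). I'll move above it for a wrist view.

apply_moves --pt "0.03 -0.028 0 0 1" --pt "0.06 -0.056 0 0 1" --pt "0.09 -0.085 0 0 1" --pt "0.12 -0.113 0 0 1" --pt "0.15 -0.141 0 0 1"

```text
time_s: 0.6
ee_pos: [264.8, -373.7, 213.6]
ee_rot: [-180.0, 0.0, 16.1]
force: [0.9, -0.2, -0.2]
gripper_width: 91.3
gripper_force: 0.0
```

apply_moves --pt "0.03 -0.028 0 0 1" --pt "0.06 -0.056 0 0 1" --pt "0.09 -0.085 0 0 1" --pt "0.12 -0.113 0 0 1" --pt "0.15 -0.141 0 0 1"

```text
time_s: 1.1
ee_pos: [369.8, -196.8, 213.8]
ee_rot: [-180.0, 0.0, 16.1]
force: [0.8, -0.4, -0.3]
gripper_width: 91.0
gripper_force: 0.0
```

apply_moves --pt "0 0 0 0.06 1" --pt "0 0 0 0.12 1" --pt "0 0 0 0.12 1"

```text
time_s: 1.4
ee_pos: [369.4, -197.9, 213.7]
ee_rot: [-180.0, 0.0, 9.3]
force: [0.2, 0.3, -0.7]
gripper_width: 91.3
gripper_force: 0.0
```

```bash
python3 - <<'E'
from h import *
import json
s=env.state(); im=cams.grab_frame("wrist"); cv2.imwrite("pics/w1.png",im)
json.dump({k:list(map(float,s[k])) for k in("ee_pos","ee_rot")},open("w1.json","w"))
print(s["time_s"],s["ee_pos"],s["ee_rot"],s["qpos"],s["force"])
cv2.imwrite("pics/w1.png",im)
E
```

```text
1.4 [ 369.40976905 -197.85031105  213.68349705] [-1.79982583e+02  3.26506154e-02  9.28647976e+00] [-2.97397424e+01  4.13767434e+00  1.08111106e+02 -7.59206065e-03
  6.77875523e+01  5.09766552e+01] [ 0.19448979  0.25304688 -0.72262423]
```

View pics/w1.png

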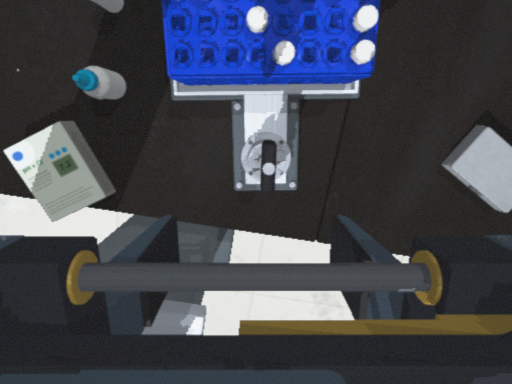

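The wrist view shows the rack with white caps at (285,52) and (362,50), the cam ring near (266,155), and the knob bar from about (268,140) to (268,190). I'll zoom in on the knob and triangulate the knob and cap heights.

```bash
python3 - <<'E'
from h import *
import json
from scipy.optimize import least_squares
st={k:np.array(v) for k,v in json.load(open("w1.json")).items()}
W=cam("wrist",st);T=cam("top")
def tri(a,b):
    r=least_squares(lambda p:np.r_[proj(W,p)-a,proj(T,p)-b],[450,-200,100]);return r.x.round(1),r.fun.round(1)
print("cap",tri((285,52),(333,189.5)));print("cap2",tri((362,50),(275+487/6,150+215/6)))
print("knobdot",tri((268,169),(275+353/6,150+445/6)))
print("dot@95",ray(W,(268,169),95),ray(T,(275+353/6,150+445/6),95))
# dock plate screws/corners: tray front edge ends, base sides
a,b=ray(W,(174,97),14),ray(W,(358,95),14);d=a-b;print("tray edge yaw-90",np.degrees(np.arctan2(d[1],d[0]))-90)
for p in((238,104),(239,186),(293,104),(292,186)):print(ray(W,p,5).round(1))
im=cv2.imread("pics/w1.png")[90:200,225:310]
cv2.imwrite("pics/c2.png",cv2.resize(im,None,fx=5,fy=5,interpolation=cv2.INTER_CUBIC))
E
```

```text
cap (array([ 493.9, -203.1,  119.2]), array([-0.2,  0.1,  0.8, -0.7]))
cap2 (array([ 506.7, -265.4,  112.7]), array([ 0.3,  0.3, -1.1, -0.8]))
knobdot (array([ 393.6, -208.9,   85.3]), array([ 0. ,  0. , -0.2, -0.1]))
dot@95 [ 395.20559217 -208.09510724   95.        ] [ 393.21185603 -207.843805     95.        ]
tray edge yaw-90 9.917571129535602
[ 451.2 -166.1    5. ]
[ 352.7 -182.2    5. ]
[ 461.8 -230.5    5. ]
[ 363.6 -248.7    5. ]
```

View pics/c2.png

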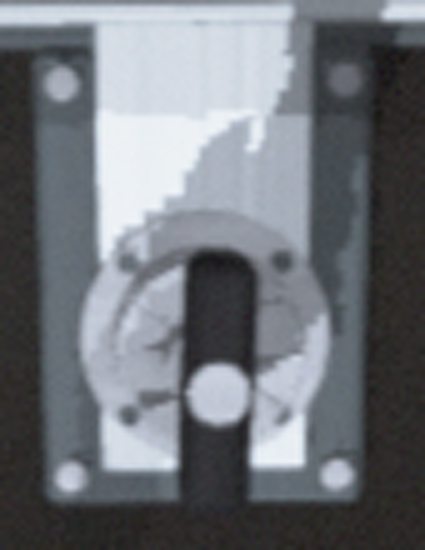

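```bash
python3 - <<'E'
from h import *
import json
st={k:np.array(v) for k,v in json.load(open("w1.json")).items()}
W=cam("wrist",st)
q=lambda x,y:(225+x/5,90+y/5)
print("ring",ray(W,q(205,337),46),"dot",ray(W,q(218,393),95))
a,b=ray(W,q(216,507),95),ray(W,q(222,270),95);d=b-a
print("bar",np.degrees(np.arctan2(d[1],d[0])),np.linalg.norm(d),(a+b)/2)
for p,r in(((62,84),(70,476)),((345,80),(337,475))):
    d=ray(W,q(*p),8)-ray(W,q(*r),8);print("plate",np.degrees(np.arctan2(d[1],d[0])))
g=ray(W,q(218,393),95);print("plate mid",np.mean([ray(W,q(*p),8) for p in((62,84),(70,476),(345,80),(337,475))],0))
E
```

```text
ring [ 399.47151704 -207.29379856   46.        ] dot [ 395.67899932 -208.5936033    95.        ]
bar 8.620607417141219 45.72252230772545 [ 396.09779903 -208.70135864   95.        ]
plate 9.722309244343583
plate 10.09316631265383
plate mid [ 406.89785159 -207.07909668    8.        ]
```

apply_moves --pt "0.025 0.0142 0 -0.01 1" --pt "0.025 0.0142 0.04 -0.01 1" --pt "0.025 0.0142 0.08 -0.01 1" --pt "0.025 0.0142 0.08 -0.01 1"

```text
time_s: 1.85
ee_pos: [392.6, -206.8, 129.8]
ee_rot: [-179.6, 0.5, 9.8]
force: [-0.6, 0.3, -0.3]
gripper_width: 90.9
gripper_force: 0.0
```

```bash
python3 - <<'E'
from h import *
import json
s=env.state(); im=cams.grab_frame("wrist")
json.dump({k:list(map(float,s[k])) for k in("ee_pos","ee_rot")},open("w2.json","w"))
print(s["time_s"],s["ee_pos"],s["ee_rot"])
W=cam("wrist",s);print(proj(W,(396.5,-208,95)))
cv2.imwrite("pics/w2.png",im); cv2.imwrite("pics/w2c.png",cv2.resize(im[80:330,150:380],None,fx=2.4,fy=2.4,interpolation=cv2.INTER_CUBIC))
E
```

```text
1.85 [ 392.58356607 -206.75671827  129.75218429] [-179.58436644    0.52112298    9.79842383]
[255.74199044 217.36572374]
```

View pics/w2c.png

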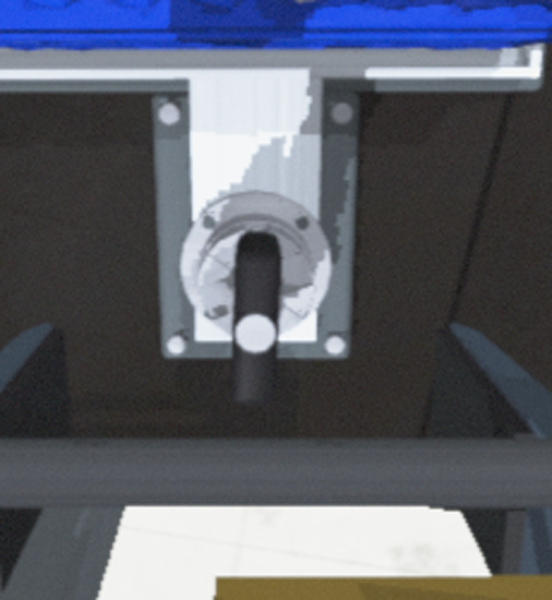

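```bash
python3 - <<'E'
from h import *
import json
st={k:np.array(v) for k,v in json.load(open("w2.json")).items()}
W=cam("wrist",st); q=lambda x,y:(150+x/2.4,80+y/2.4)
for z in(95,97,99):print("dot",z,ray(W,q(256,333),z))
print("ring",ray(W,q(256.5,267),46))
print("plate",np.mean([ray(W,q(*p),8) for p in((169,113),(176,344),(342,113),(335,344))],0))
print(env.state()["ee_pos"],env.state()["ee_rot"])
E
```

```text
dot 95 [ 395.58944813 -208.82518716   95.        ]
dot 97 [ 396.29690609 -208.69773529   97.        ]
dot 99 [ 397.00436405 -208.57028342   99.        ]
ring [ 402.88830132 -207.79963614   46.        ]
plate [ 406.85597885 -206.74767684    8.        ]
[ 394.64704486 -207.85036586  132.40283137] [-179.7930781     0.26343271    9.79107761]
```

The knob axis comes out near (397,-208.4), which agrees with the commanded pose to within about 1 mm. Descending now, then I'll close the gripper.

apply_moves --pt "0.0008 0 0.02 0 0.2" --pt "0.0008 0 0.04 0 0.0" --pt "0.0008 0 0.06 0 0.0" --pt "0.0008 0 0.072 0 0.0" --pt "0.0008 0 0.072 0 0.0" --grip_force 40

```text
time_s: 2.4
ee_pos: [397.6, -208.8, 62.6]
ee_rot: [180.0, -0.0, 9.8]
force: [0.1, 0.6, 0.1]
gripper_width: 54.0
gripper_force: 0.0
```

apply_moves --pt "0 0 0 0 -0.4" --pt "0 0 0 0 -0.6" --pt "0 0 0 0 -0.75" --pt "0 0 0 0 -1" --pt "0 0 0 0 -1"

```text
time_s: 2.9
ee_pos: [397.2, -207.4, 62.4]
ee_rot: [-179.9, -0.0, 9.7]
force: [-0.1, 4.6, 5.2]
gripper_width: 16.5
gripper_force: 40.0
```

apply_moves --pt "0 0 0 0 -1" --pt "0 0 0 0 -1" --pt "0 0 0 0 -1"

```text
time_s: 3.2
ee_pos: [397.2, -207.4, 62.4]
ee_rot: [-179.9, -0.0, 9.7]
force: [0.0, 5.1, 5.9]
gripper_width: 16.3
gripper_force: 40.0
```

apply_moves --pt "0 -0.0012 0 0 -1" --pt "0 -0.0012 0 0 -1" --pt "0 -0.0012 0 0 -1"

```text
time_s: 3.5
ee_pos: [397.3, -207.3, 62.4]
ee_rot: [180.0, -0.0, 9.8]
force: [-0.7, 1.2, 5.9]
gripper_width: 16.1
gripper_force: 40.0
```

```bash
python3 - <<'E'
from h import *
s=env.state();print({k:np.round(s[k],2) for k in("time_s","ee_pos","ee_rot","force","torque","gripper_width")})
im=cams.grab_frame("wrist");cv2.imwrite("pics/w3c.png",cv2.resize(im[130:384,120:400],None,fx=2.2,fy=2.2,interpolation=cv2.INTER_CUBIC))
E
```

```text
{'time_s': np.float64(3.5), 'ee_pos': array([ 397.28, -207.25,   62.41]), 'ee_rot': array([ 1.7996e+02, -4.0000e-02,  9.7900e+00]), 'force': array([-0.72,  1.15,  5.93]), 'torque': array([0.4 , 0.08, 0.06]), 'gripper_width': np.float64(16.12)}
```

View pics/w3c.png

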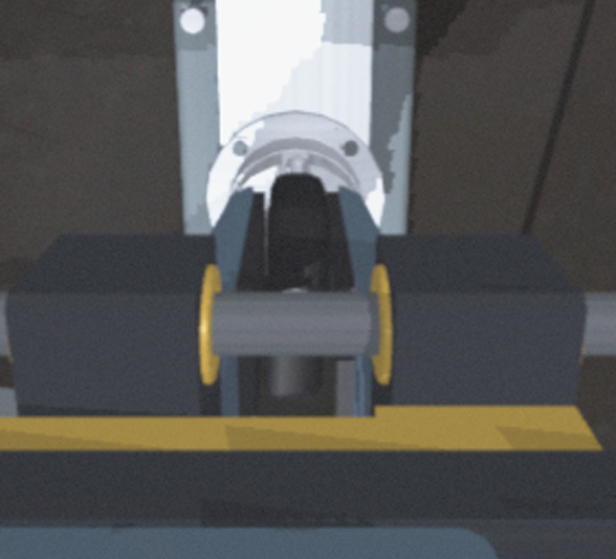

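The knob is held centrally between the fingers. Now I'll lift 16 mm.

apply_moves --pt "0 0 -0.003 0 -1" --pt "0 0 -0.006 0 -1" --pt "0 0 -0.009 0 -1" --pt "0 0 -0.009 0 -1"

```text
time_s: 3.95
ee_pos: [397.1, -207.1, 70.8]
ee_rot: [180.0, -0.0, 9.8]
force: [3.4, 0.1, -8.6]
gripper_width: 16.1
gripper_force: 40.0
```

apply_moves --pt "0 0 -0.003 0 -1" --pt "0 0 -0.006 0 -1" --pt "0 0 -0.008 0 -1" --pt "0 0 -0.008 0 -1"

```text
time_s: 4.35
ee_pos: [397.0, -207.1, 79.0]
ee_rot: [180.0, -0.0, 9.8]
force: [3.7, -0.1, -11.0]
gripper_width: 16.0
gripper_force: 40.0
```

The lift was 16.6 mm, and the force rose at the spring's rate. Now I'll turn clockwise, which is positive about tool z.

apply_moves --pt "0.001 0 0 0.08 -1" --pt "0.001 0 0 0.2 -1" --pt "0.001 0 0 0.32 -1" --pt "0.001 0 0 0.44 -1" --pt "0.001 0 0 0.44 -1"

```text
time_s: 4.85
ee_pos: [397.1, -207.6, 78.7]
ee_rot: [179.9, 0.1, -15.4]
force: [1.1, -4.1, -11.5]
gripper_width: 15.7
gripper_force: 40.0
```

apply_moves --pt "0 0.001 0 0.12 -1" --pt "0 0.001 0 0.24 -1" --pt "0 0.001 0 0.36 -1" --pt "0 0.001 0 0.4 -1" --pt "0 0.001 0 0.4 -1"

```text
time_s: 5.35
ee_pos: [396.9, -208.2, 78.7]
ee_rot: [179.9, 0.1, -38.2]
force: [0.4, -5.4, -10.8]
gripper_width: 15.8
gripper_force: 40.0
```

apply_moves --pt "0 0 0 0.12 -1" --pt "0 0 0 0.24 -1" --pt "0 0 0 0.37 -1" --pt "0 0 0 0.37 -1" --pt "0 0 0 0.37 -1"

```text
time_s: 5.85
ee_pos: [396.5, -208.5, 78.7]
ee_rot: [179.8, 0.0, -59.3]
force: [-1.3, -4.9, -11.0]
gripper_width: 15.7
gripper_force: 40.0
```

```bash
python3 - <<'E'
from h import *
s=env.state();print({k:np.round(s[k],2) for k in("time_s","ee_pos","ee_rot","force","torque","gripper_width","qpos")})
E
```

```text
{'time_s': np.float64(5.85), 'ee_pos': array([ 396.52, -208.48,   78.71]), 'ee_rot': array([ 1.7984e+02,  2.0000e-02, -5.9310e+01]), 'force': array([ -1.33,  -4.9 , -10.99]), 'torque': array([-0.98,  0.2 ,  0.03]), 'gripper_width': np.float64(15.74), 'qpos': array([-29.11,  15.16, 116.72,  -0.17,  48.21, 120.31])}
```

The turn came to 69.1°. Now I'll lower it into the notch.

apply_moves --pt "0 0 0.003 0 -1" --pt "0 0 0.006 0 -1" --pt "0 0 0.008 0 -1" --pt "0 0 0.009 0 -1" --pt "0 0 0.009 0 -1"

```text
time_s: 6.35
ee_pos: [396.6, -208.5, 70.1]
ee_rot: [179.8, 0.0, -59.3]
force: [-3.0, -5.7, -8.0]
gripper_width: 15.7
gripper_force: 40.0
```

apply_moves --pt "0 0 0.0005 0 -1" --pt "0 0 0.001 0 -1" --pt "0 0 0.001 0 -1"

```text
time_s: 6.65
ee_pos: [396.6, -208.5, 69.8]
ee_rot: [179.9, -0.0, -59.3]
force: [-4.3, -4.0, -1.3]
gripper_width: 16.1
gripper_force: 40.0
```

The force dropped to near zero while the height held at 7.4 mm, so the pin is resting in the notch. I'll open part way and rise.

apply_moves --pt "0 0 0 0 -0.5" --pt "0 0 0 0 -0.2" --pt "0 0 0 0 0" --pt "0 0 0 0 0" --pt "0 0 0 0 0"

```text
time_s: 7.15
ee_pos: [397.9, -207.8, 69.2]
ee_rot: [-180.0, -0.0, -59.5]
force: [-0.8, 0.2, -0.4]
gripper_width: 45.2
gripper_force: 0.0
```

apply_moves --pt "0 0 -0.02 0 0" --pt "0 0 -0.05 0 0" --pt "0 0 -0.09 0 0" --pt "0 0 -0.13 0 0" --pt "0 0 -0.14 0 0"

```text
time_s: 7.65
ee_pos: [399.9, -209.0, 213.3]
ee_rot: [-179.7, -0.4, -59.5]
force: [0.1, -0.2, -0.2]
gripper_width: 45.6
gripper_force: 0.0
```

apply_moves --pt "-0.02 -0.04 0 0 0" --pt "-0.03 -0.06 0 0 0" --pt "-0.03 -0.06 0 0 0" --pt "-0.03 -0.06 0 0 0"

```text
time_s: 8.05
ee_pos: [433.7, -151.4, 208.2]
ee_rot: [179.9, 0.1, -59.5]
force: [0.0, -0.5, -0.5]
gripper_width: 45.6
gripper_force: 0.0
```

```bash
python3 - <<'E'
from h import *
s=env.state();print({k:np.round(s[k],2) for k in("time_s","ee_pos","ee_rot","force")})
a=cams.grab_frame("wrist");b=cams.grab_frame("top");c=cams.grab_frame("scene")
W=cam("wrist",s);print([proj(W,(397,-207.5,z)).round() for z in(87,102)])
f=lambda i:cv2.resize(i,(400,300),interpolation=cv2.INTER_CUBIC)
cv2.imwrite("pics/end.png",np.vstack([np.hstack([f(a),f(b[150:240,275:395])]),np.hstack([f(c[120:210,230:350]),f(c[215:320,130:270])])]))
E
```

```text
{'time_s': np.float64(8.05), 'ee_pos': array([ 433.69, -151.39,  208.18]), 'ee_rot': array([ 1.7991e+02,  6.0000e-02, -5.9460e+01]), 'force': array([ 0.02, -0.46, -0.46])}
[array([316., 163.]), array([320., 166.])]
```

View pics/end.png

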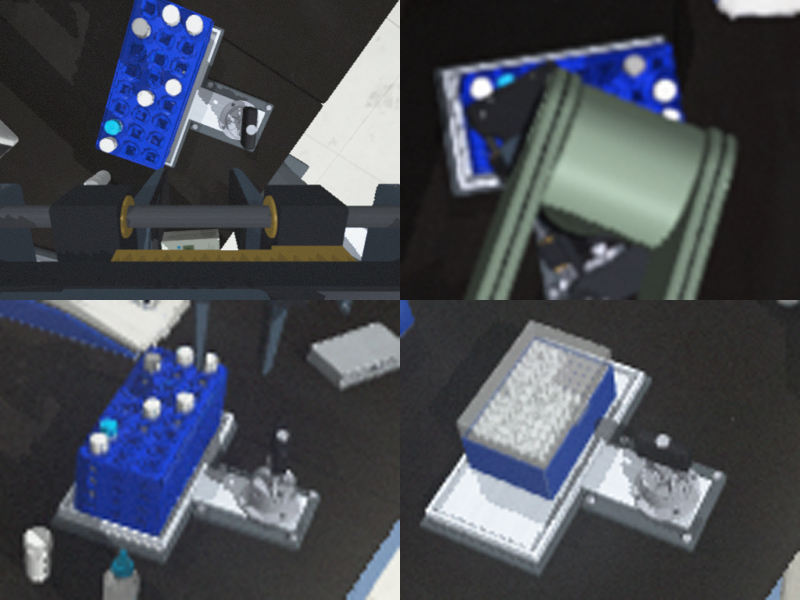

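The wrist panel shows the knob bar at (251,130), turned about 70° from the dock axis. Its dot is at full-image pixel (321,166), which fits the raised height of 102 mm. The rack is in its tray, and the tip-box dock looks unchanged.

```bash
python3 -c "
from workcell import env
print(env.job_done())"
```

```text
the job is handed in; nothing more can be done
None
```

The job is handed in after about 8 s: the rack dock's knob was pulled up, turned about 69° clockwise and let down into its rest notch, where it stays raised about 7.4 mm; the tip-box dock was not touched, and the rack and tip box are still in their trays.

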